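# Switch off the finishing machine and hold its guard half open

## Robot

A 7-joint arm with a two-finger parallel gripper is mounted at the origin on the work surface. World frame = base frame: x ahead of the robot, y to its left, z up, the work surface at z = 0. Lengths are in m, angles in rad, forces in N, time in s.
With the tool pointing down it reaches from about 0.425 to 0.925 m from the base axis. Payload 6.8 kg.
Tool frame: the origin (TCP) lies at the very end of the fingers, on their centre line; the grasp point (between the pads) lies 19 mm behind it (tcp_to_grasp is the distance from the TCP to the grasp point, in m); z points along the fingers, y is the direction in which the jaws open and shut (so a half turn about z gives the same grasp; the last joint's range is limited). The gripper opens to 85 mm and grips with 20 to 120 N. Pads are 22 mm wide; open, the fingers measure 114 mm over their backs; the gripper's body (76 mm by 85 mm) begins 54 mm behind the grasp point. The pads swing forward as they close: fully open they stand 13 mm farther back than shut.
Start: joints at [1.16, 0.477, 0.022, 1.555, -0.011, 1.109, -0.083], TCP at [0.201, -0.644, 0.231] pointing down, gripper open.
Joint ranges: [-2.96, 2.96], [-0.34, 2.1], [-1.41, 1.46], [0.24, 2.44], [-1.37, 4.51], [0.17, 1.92], [-2.96, 2.96]. Speed limits (rad/s): [2.39, 2.39, 3.14, 3.14, 3.14, 3.14, 3.14].

## Interface

Orientations are given as a unit quaternion [w, x, y, z].
In Python, from station import * gives the robot as it stands.
- The arm moves only by the tool apply_moves, never from a script. Its argument "increments" is one flat list of numbers, 5 for each row, row after row: the finger opening in mm, from 0 to 85.4, then the shift along the tool's x, y, z in mm, then the turn about the tool's z in degrees. In form: [claw, tx, ty, tz, roll, claw, tx, ty, tz, roll, ...]. A call has 1 to 12 rows; each row shifts and turns the pose as measured when the row begins, along the tool's axes as they then stand; what a row does not reach is not made up. A row lasts 1/8 s, in which the tool goes at most 62.5 mm and 10.7 degrees, less where a joint would pass 70% of its speed; a pose out of reach is approached as far as the arm can. A call with a gripper value outside its range is refused whole. The fingers move at their own pace and stop on an object; "squeeze" is the grip in N (left out, the last holds). Time passes only in rows, so rows that do not move let the fingers close. It gives the time, the measured TCP pose, the force and the opening at its end, in the units of the state.
- get_obs(): the state, without advancing time (a new reading comes with each control period).
- read_camera(name): name is "scene" or "top" or "wrist"; returns (picture, depth): 400x640x3 uint8, blue, green, red; 400x640 float32, m along the optical axis (not along the pixel's ray), 0 where there is no reading.
- get_calibration(name): a dict with "mtx" (3x3 intrinsics, pixels), "D" ([k1, k2, p1, p2, k3] as OpenCV has them; the pictures are not rectified), "camera_from_world" (4x4, takes a point from world to camera coordinates); the wrist camera has in their place "T_tool_cam" (4x4, takes a point from camera to tool coordinates, whose origin is the TCP and whose axes are the flange's). Camera axes: x right, y down, z forward; pixel columns grow to the right and rows downward; lengths in m; the calibration is good to about 2 mm. A picture is of the moment at which its call begins: read the wrist's pose just before it. get_calibration takes no time and is no camera call.
- hand_in(): hands the job in, once; it reports no verdict.
Trained networks look in the newest picture that a camera, given by its name, has taken for a name from the list of things; names that differ only in an ending like _2 or _b are one class to them, and where a whole thing is asked for, a point or a joint stands for the part that bears it (a point fixed in the world has none). Each returns a list of dicts, best first, with "p" (0 to 1); they miss things now and then, are a little off and sometimes report something else, mostly with a low value. They report only what shows in the picture. A call takes as long as a camera call. They do not tell look-alikes from the thing itself.
- outline_of(camera, thing): "pixels" (400x640 bool, what is visible of it) and "extent" ([centre column, centre row, width, height] in pixels, round what is visible of it).
The state is a dict: "t": time; "q": joint angles; "joint_vel": joint speeds; "joint_torque": joint torques, N m; "eef_pos": TCP position; "tool_rot": TCP orientation; "contact_force": force on the tool from outside, world axes, zero at the start; "torque": the same for the moment, N m; "gripper_width": opening from 0.0 (shut) to 1.0 (fully open).
Only numpy, scipy, OpenCV 4.12 (cv2) and the standard library are available. Lean on these libraries where they do the work, as an engineer would, in place of code of your own. Each camera call takes 0.05 s, during which the arm holds its last target.

## Task

Before the disc of the bench finishing machine is inspected, turn the speed dial on its control unit fully anticlockwise to the off stop while the guard is still shut. Then lift the machine's guard by its bar handle and hold it half open, at 45 degrees from its shut position; it falls shut if let go, so finish while still holding it there, steady. Leave the tin, the wrench and the tray where they are.

Things in the scene. Friction and masses are not known exactly. Their poses are not given: they have to be found in the camera images.
- control: Control unit: grey box 120 x 120 mm, 50 mm high, fixed to the bench left or right of the machine, with the dial centred on its top. Origin at the centre of its underside, x and y along its sides. One long white mark on its top, on the -x side of the dial, means off; short marks run clockwise from it.
- dial_grip (a point): Grip point of the dial, on its upright axis, 87 mm above the bench. The dial is a black bar grip 42 mm long, 14 mm thick, 32 mm high (top at 94 mm) on a disc 44 mm across. The frame turns with the dial: x along the bar, y across its thickness, z up. A white line on the bar's top lies on its -x half; at off it points to the box's long mark.
- dial (a joint): Angle of the speed dial in rad: 0 at the off stop (fully anticlockwise seen from above), growing as it is turned clockwise, up to 4.7. It turns with light friction (about 0.03 N m), has no spring and stays where it is left.
- machine: Finishing machine: grey box 220 mm deep (x), 260 mm wide (y), 120 mm high, fixed to the bench; origin at the centre of its underside, -x side (free edge of the guard) towards the robot. The guard covers its whole top.
- guard_handle (a point): Middle of the guard's handle: a round black bar, 12 mm thick, 110 mm long, on two end posts (95 mm clear between), its axis 40 mm above the guard's face, 30 mm from the free edge. Shut: 167 mm above the bench, 190 mm from the hinge line towards the robot, 46 mm higher than it. Frame turns with the guard: y along the bar, x towards the hinge, z off the guard's face.
- guard_hinge (a point): Middle of the guard's hinge line, on the upper far edge of the housing, 120 mm above the bench. Fixed to the machine: y along the hinge line, x pointing away from the guard's free edge, z up.
- guard (a joint): Opening angle of the guard in rad: 0 shut (level), growing as its near edge rises and swings up and back about the hinge; stop at 1.4. The guard is a flat steel plate 220 x 260 x 6 mm of about 0.6 kg; it swings freely and falls shut from any angle if let go. 0.785 is 45 degrees.
- tin: Bystander: upright closed tin, 68 mm across, 100 mm high, origin at the centre of its underside. It stands on the other side of the machine from the control box.
- wrench: Bystander: open-ended steel wrench, 140 mm long, lying flat on the bench to the left of the machine; origin in its middle underneath.
- tray: Bystander: open blue plastic tray 100 x 120 x 40 mm, on the bench to the right of the machine; origin at the centre of its underside.
Things that resemble listed ones, but are neither listed nor needed, are in the scene too. There is more than one size of the control; the one meant has the size given above.

How it is judged:
On the way:
1. the dial is turned to its off stop while the guard is shut (value of joint dial below 0.12 rad and value of joint guard below 0.05 rad), for 0.2 s.
At the end, for the whole second after the job is handed in: The dial is at its off stop (within 0.12 rad), and the robot itself holds the guard (contact force over 0.5 N) open at 45 degrees, give or take 6 degrees (0.68 to 0.89 rad), steady (under 0.15 rad/s); tin, wrench and tray are within 30 mm of where they were (value of joint dial below 0.12 rad and value of joint guard between 0.68 and 0.89 rad and velocity of joint guard between -0.15 and 0.15 rad/s and (contact force between guard and the fingers above 0.5 N or contact force between guard and the arm above 0.5 N) and distance of each of tin, wrench, tray from where it was at the start of the episode below 0.03 m); the arm keeps its last pose, push and grip.
It fails at once if the guard is opened before the dial is off (value of joint guard above 0.1 rad and value of joint dial above 0.2 rad).
It fails at once if the tin, the wrench or the tray is disturbed (distance of any of tin, wrench, tray from where it was at the start of the episode above 0.03 m).
It also fails if it takes over 67 s, if anything falls off the work surface, if the arm or the gripper's body presses on something with over 40 N, if the wrist force passes 120 N, or if a joint passes its speed limit or range.

## Working session

There is one attempt and no reset: what is moved stays moved. The work goes in short steps, Python scripts to look and compute and a tool call to move; the robot and the scene stay as the last step left them, time stands still between calls to the robot, and variables do not carry over. Pictures are saved under pics/ and viewed, and the job is handed in when it is done.

Besides the shell and the picture viewer there is one more tool, called by a JSON object that holds its "fn" and its "kwargs", one argument or row to a line. apply_moves: Moves the arm, as the interface text tells. Its arguments: {"type":"object","properties":{"increments":{"type":"array"},"squeeze":{"type":"number"}},"required":["increments"]}

```bash
ls; mkdir -p pics; cat > h.py <<'E'
from station import *
import numpy as np, cv2
from scipy.spatial.transform import Rotation as R
def rot(q): return R.from_quat([q[1],q[2],q[3],q[0]]).as_matrix()
def Twc(name,obs=None):
    c=get_calibration(name)
    if name=="wrist":
        o=obs or get_obs(); T=np.eye(4);T[:3,:3]=rot(o["tool_rot"]);T[:3,3]=o["eef_pos"]
        return T@np.array(c["T_tool_cam"])
    return np.linalg.inv(np.array(c["camera_from_world"]))
def cloud(name,depth,obs=None):
    c=get_calibration(name);K=np.array(c["mtx"],float);D=np.array(c["D"],float)
    v,u=np.mgrid[0:400,0:640]
    n=cv2.undistortPoints(np.stack([u.ravel(),v.ravel()],1).astype(np.float64)[:,None],K,D)[:,0]
    P=np.c_[n,np.ones(len(n))]*depth.reshape(-1,1)
    T=Twc(name,obs); W=P@T[:3,:3].T+T[:3,3]
    W[depth.ravel()==0]=np.nan
    return W.reshape(400,640,3)
E
python3 - <<'E'
from h import *
o=get_obs();print(o)
for n in ["scene","top"]:
    im,d=read_camera(n);cv2.imwrite(f"pics/{n}0.png",im);np.save(f"{n}0.npy",d);np.save(f"{n}0im.npy",im)
    print(n,Twc(n)[:3].round(3),(d>0).mean())
    for t in ["control","dial_grip","machine","guard_handle","tin","wrench","tray"]:
        try:
            r=outline_of(n,t);W=cloud(n,d)
            for x in r: 
                m=x["pixels"]; print(n,t,round(x["p"],2),np.round(x["extent"]),np.nanmedian(W[m],0).round(3))
        except Exception as e: print(t,e)
print(get_obs()["t"])
E
```

```text
pics
{'t': 0.0, 'q': array([ 1.15990849,  0.47780944,  0.02234692,  1.55642149, -0.01150132,
        1.10926629, -0.08311598]), 'joint_vel': array([ 0.00068274, -0.0008186 , -0.0004706 ,  0.00071514, -0.00017885,
       -0.00025352,  0.00042029]), 'joint_torque': array([ 2.22631564e-05, -5.96450114e+01,  1.60772536e+00, -2.81200272e+01,
        1.24424402e-02,  9.36886965e-03, -4.09115003e-06]), 'eef_pos': array([ 0.20108832, -0.643758  ,  0.23033222]), 'tool_rot': array([-8.65386921e-04,  9.88561501e-01,  1.50815679e-01, -1.99764935e-04]), 'contact_force': array([-0.38447824,  0.09124244,  0.81484871]), 'torque': array([ 0.03119036, -0.004949  ,  0.03577945]), 'gripper_width': 1.000260201502261}
scene [[ 0.313  0.661 -0.683  1.555]
 [ 0.95  -0.231  0.211 -0.443]
 [-0.018 -0.714 -0.7    1.217]] 0.984796875
scene control 0.87 [244. 187.  45.  48.] [ 0.27  -0.345  0.066]
scene control 0.82 [192. 241.  52.  57.] [ 0.463 -0.545  0.067]
scene control 0.77 [265. 230.  38.  40.] [ 0.482 -0.318  0.05 ]
scene dial_grip 0.8 [189. 227.  18.  20.] [ 0.445 -0.543  0.093]
scene dial_grip 0.76 [242
[... 561 characters left out ...]
68.  44.  35.] [ 0.619 -0.292  0.009]
top [[ 0.139 -0.967  0.213  0.199]
 [-0.99  -0.137  0.024 -0.123]
 [ 0.006 -0.215 -0.977  1.518]] 0.9959375
top control 0.76 [393. 306.  62.  70.] [ 0.23  -0.337  0.069]
top control 0.57 [393. 229.  50.  51.] [ 0.45  -0.311  0.053]
top control 0.56 [467. 251.  66.  64.] [ 0.422 -0.537  0.069]
top dial_grip 0.67 [396. 304.  21.  21.] [ 0.23  -0.337  0.091]
top dial_grip 0.42 [393. 229.  13.  16.] [ 0.452 -0.312  0.073]
top machine 0.68 [288. 153. 104. 100.] [0.63  0.024 0.129]
top guard_handle 0.57 [291. 149. 102.  91.] [0.638 0.027 0.129]
top tin 0.97 [187. 217.  33.  31.] [0.399 0.304 0.098]
top tray 0.66 [391. 176.  48.  41.] [ 0.634 -0.296  0.008]
0.8
```

```bash
python3 - <<'E'
import cv2
a=cv2.imread("pics/scene0.png");b=cv2.imread("pics/top0.png")
cv2.imwrite("pics/s1.png",cv2.resize(a[120:320,140:500],(0,0),fx=2.2,fy=2.2,interpolation=2))
cv2.imwrite("pics/t1.png",cv2.resize(b[80:360,160:520],(0,0),fx=2.1,fy=2.1,interpolation=2))
E
```

```text
(no output)
```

View pics/s1.png

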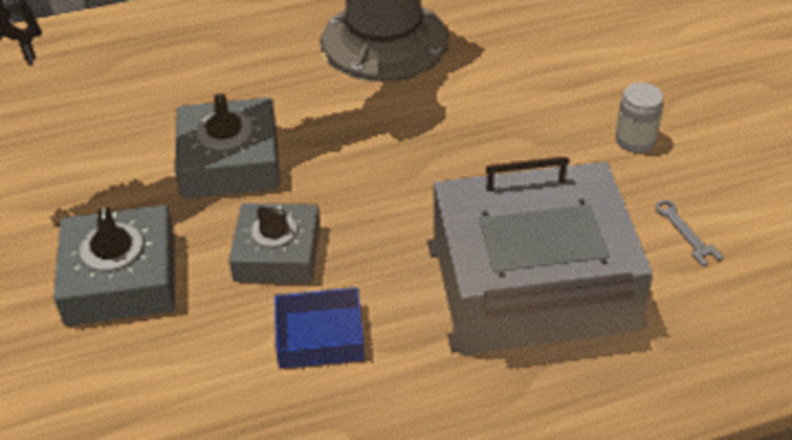

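View pics/t1.png

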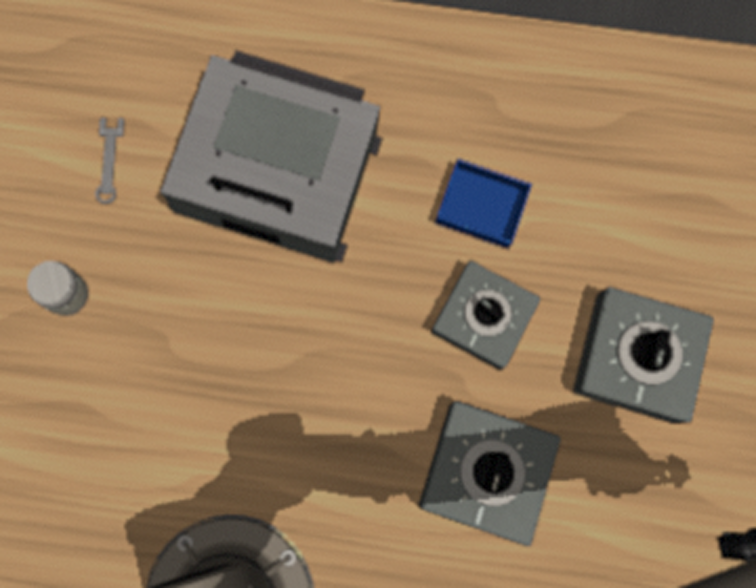

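```bash
python3 - <<'E'
from h import *
for n in ["top","scene"]:
    d=np.load(n+"0.npy");W=cloud(n,d)
    P=W.reshape(-1,3);P=P[~np.isnan(P[:,0])]
    for nm,(cx,cy) in dict(near=(.23,-.337),small=(.45,-.311),far=(.422,-.537)).items():
        m=(abs(P[:,0]-cx)<.12)&(abs(P[:,1]-cy)<.105 if nm!='far' else abs(P[:,1]-cy)<.12)
        Q=P[m&(P[:,2]>.035)&(P[:,2]<.2)]
        h,e=np.histogram(Q[:,2],bins=np.arange(.03,.16,.004));print(n,nm,dict(zip((e[:-1]*1000).round().astype(int),h)))
        zt=np.median(Q[:,2]);F=Q[abs(Q[:,2]-zt)<.008]
        (c,s,a)=cv2.minAreaRect((F[:,:2]*1000).astype(np.float32));print("  face z",zt.round(4),"c",np.round(c),"size",np.round(s),"ang",a, "top",np.percentile(Q[:,2],[98,99.5,100]).round(3))
        H=Q[Q[:,2]>zt+.022]; print("  dial",len(H),H.mean(0).round(3) if len(H) else None)
    m=(abs(P[:,0]-.7)<.25)&(abs(P[:,1])<.2)&(P[:,2]>.1)&(P[:,2]<.3);Q=P[m]
    F=Q[abs(Q[:,2]-.126)<.008];c=cv2.minAreaRect((F[:,:2]*1000).astype(np.float32));print("machine",np.median(F[:,2]),c)
    H=Q[Q[:,2]>.15];print("handle",len(H),H.mean(0).round(3),cv2.minAreaRect((H[:,:2]*1000).astype(np.float32)),np.percentile(H[:,2],[5,50,95]))
E
```

```text
top near {np.int64(30): np.int64(0), np.int64(34): np.int64(6), np.int64(38): np.int64(11), np.int64(42): np.int64(4), np.int64(46): np.int64(4), np.int64(50): np.int64(6), np.int64(54): np.int64(9), np.int64(58): np.int64(65), np.int64(62): np.int64(493), np.int64(66): np.int64(1109), np.int64(70): np.int64(601), np.int64(74): np.int64(274), np.int64(78): np.int64(103), np.int64(82): np.int64(68), np.int64(86): np.int64(79), np.int64(90): np.int64(23), np.int64(94): np.int64(2), np.int64(98): np.int64(4), np.int64(102): np.int64(1), np.int64(106): np.int64(7), np.int64(110): np.int64(6), np.int64(114): np.int64(3), np.int64(118): np.int64(8), np.int64(122): np.int64(50), np.int64(126): np.int64(55), np.int64(130): np.int64(20), np.int64(134): np.int64(1), np.int64(138): np.int64(0), np.int64(142): np.int64(0), np.int64(146): np.int64(0), np.int64(150): np.int64(0), np.int64(154): np.int64(0)}
  face z 0.0692 c [ 231. -342.] size [159. 159.] ang 79.46243286132812 top [0.127 0.131 0.135]
  dial 168 [ 0.231 -0.339  0.122]
top small {np.int64(30): np.int64(0), np.int64(34): np.int64(7),
[... 5011 characters left out ...]
.int64(118): np.int64(17), np.int64(122): np.int64(39), np.int64(126): np.int64(25), np.int64(130): np.int64(4), np.int64(134): np.int64(0), np.int64(138): np.int64(0), np.int64(142): np.int64(0), np.int64(146): np.int64(0), np.int64(150): np.int64(0), np.int64(154): np.int64(0)}
  face z 0.0676 c [ 430. -548.] size [162. 169.] ang 81.07860565185547 top [0.125 0.128 0.132]
  dial 157 [ 0.439 -0.545  0.114]
machine 0.1273403353488154 ((647.814453125, 27.660751342773438), (261.01715087890625, 249.083740234375), 80.02511596679688)
handle 161 [0.562 0.042 0.169] ((560.7633056640625, 42.14097213745117), (120.71851348876953, 16.54343032836914), 80.70514678955078) [0.15543428 0.16977974 0.17520269]
```

```bash
python3 - <<'E'
from h import *
c=get_calibration("wrist");print(np.round(c["T_tool_cam"],3),np.round(c["mtx"],1),c["D"])
b=np.load("top0im.npy")
cv2.imwrite("pics/t2.png",cv2.resize(b[195:265,350:440],(0,0),fx=8,fy=8,interpolation=2))
E
```

```text
[[-0.001 -0.956 -0.293  0.075]
 [ 1.    -0.001  0.     0.   ]
 [-0.001 -0.293  0.956 -0.144]
 [ 0.     0.     0.     1.   ]] [[321.7   0.  320.5]
 [  0.  321.7 201.9]
 [  0.    0.    1. ]] [0.01993265 0.         0.         0.         0.        ]
```

View pics/t2.png

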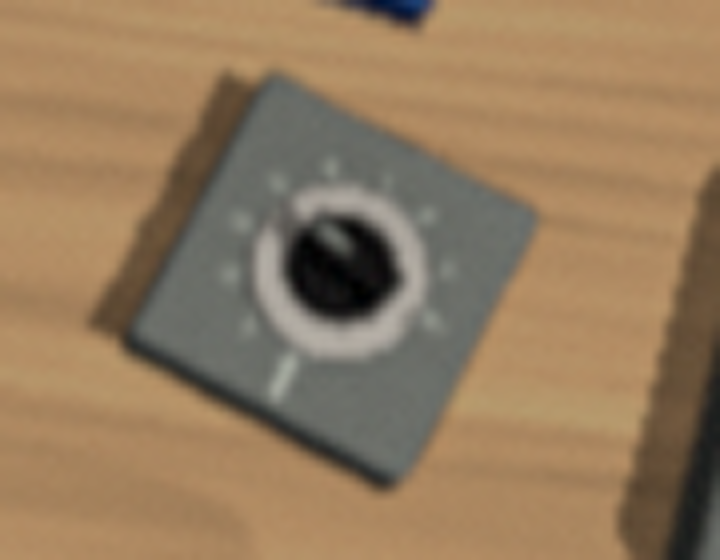

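{"fn": "apply_moves", "kwargs": {
  "increments": [85, 40, -28, -20, 0, 85, 40, -28, -20, 0, 85, 40, -28, -20, 0, 85, 40, -28, -20, 0, 85, 40, -28, -10, 0, 85, 40, -28, 0, 0]
}}

```text
t: 1.55
eef_pos: [0.3825, -0.4096, 0.3238]
tool_rot: [0.001, 0.989, 0.146, -0.0]
contact_force: [0.4, -0.5, -0.6]
gripper_width: 0.998
```

{"fn": "apply_moves", "kwargs": {
  "increments": [85, 40, -28, 15, 0, 85, 40, -28, 25, 0, 85, 19, -14, 25, 0, 85, 0, 0, 15, 0, 85, 0, 0, 0, 0]
}}

```text
t: 2.17
eef_pos: [0.4621, -0.3084, 0.2439]
tool_rot: [0.003, 0.989, 0.15, 0.002]
contact_force: [-0.4, -0.7, -0.1]
gripper_width: 0.994
```

```bash
python3 - <<'E'
from h import *
o=get_obs();im,d=read_camera("wrist");cv2.imwrite("pics/w1.png",im);np.save("w1.npy",d)
W=cloud("wrist",d,o);print(o["eef_pos"],o["q"].round(2),o["joint_vel"].round(3).max())
T=o
P=W.reshape(-1,3);P=P[~np.isnan(P[:,0])]
m=(np.hypot(P[:,0]-.457,P[:,1]+.314)<.06);Q=P[m];print(np.histogram(Q[:,2],bins=np.arange(.04,.11,.005)))
H=Q[(Q[:,2]>.085)&(Q[:,2]<.105)];print(len(H),H.mean(0),cv2.minAreaRect((H[:,:2]*1000).astype(np.float32)))
for r in outline_of("wrist","dial_grip"): print(r["p"],r["extent"])
for r in outline_of("wrist","control"): print(r["p"],r["extent"])
E
```

```text
[ 0.46214154 -0.30838256  0.24389125] [ 0.62  0.27 -0.18  1.83  0.06  1.04 -0.85] 0.004
(array([   0,  847, 5578, 1601,  436,  254,   33,   35,   36,   39,  455,
        168,    0,    0]), array([0.04 , 0.045, 0.05 , 0.055, 0.06 , 0.065, 0.07 , 0.075, 0.08 ,
       0.085, 0.09 , 0.095, 0.1  , 0.105, 0.11 ]))
662 [ 0.45905449 -0.31283401  0.0939049 ] ((457.7664489746094, -313.3947448730469), (41.67760467529297, 14.203180313110352), 56.51161193847656)
0.81 [534.2, 288.5, 83.5, 74.2]
0.67 [26.0, 25.4, 52.0, 47.7]
0.63 [325.1, 185.8, 48.9, 48.1]
0.61 [291.4, 356.8, 36.0, 7.8]
0.81 [299.3, 320.3, 159.0, 117.6]
0.65 [323.4, 177.4, 152.8, 150.3]
0.64 [510.1, 249.9, 208.7, 159.2]
0.36 [25.9, 25.4, 51.7, 48.1]
```

View pics/w1.png

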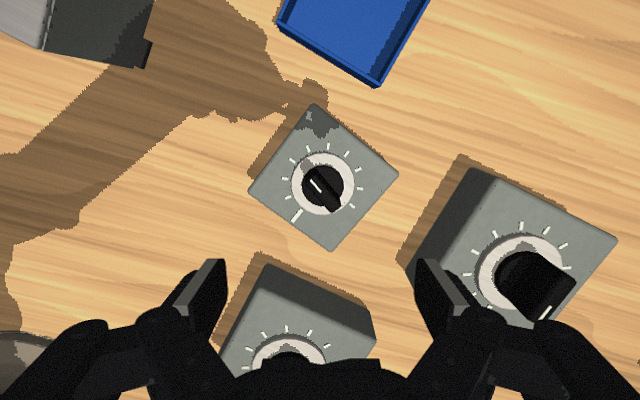

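{"fn": "apply_moves", "kwargs": {
  "increments": [85, 0, 0, 0, 10.5, 85, 0, 0, 0, 10.5, 85, 0, 0, 0, 10.5, 85, 0, 0, 0, 10.5, 85, 0, 0, 0, 10.5, 85, 0, 0, 0, 10.5, 85, 0, 0, 0, 10.5, 85, 0, 0, 0, 10.5, 85, 0, 0, 0, 10.5, 85, 0, 0, 0, 10.5, 85, 0, 0, 0, 10.5, 85, 0, 0, 0, 10.5]
}}

```text
t: 3.82
eef_pos: [0.4602, -0.3267, 0.2599]
tool_rot: [0.005, -0.561, 0.828, -0.015]
contact_force: [0.8, -0.5, -0.4]
gripper_width: 0.997
```

```bash
cat > st.py <<'E'
from h import *
import sys
o=get_obs();r=rot(o["tool_rot"]);p=np.array(o["eef_pos"])
print("t",o["t"],"p",p.round(4),"phi",np.degrees(np.arctan2(r[1,0],r[0,0])).round(1),"z",r[:,2].round(3),"q",o["q"].round(2),"F",o["contact_force"].round(1),"w",round(o["gripper_width"],3),"M",o["torque"].round(2))
if len(sys.argv)>3:
    t=np.array([float(a) for a in sys.argv[1:4]]);print("tool delta mm",(r.T@(t-p)*1000).round(1))
E
python3 st.py .458 -.3135 .15
```

```text
t 3.825 p [ 0.4602 -0.3267  0.2599] phi -111.8 z [ 0.026 -0.02  -0.999] q [ 0.32  0.25  0.22  1.83 -0.06  1.04 -2.96] F [ 0.8 -0.5 -0.4] w 0.997 M [ 0.06 -0.02 -0.34]
tool delta mm [-12.3  10.4 109.5]
```

{"fn": "apply_moves", "kwargs": {
  "increments": [85, 0, 0, 0, -10.5, 85, 0, 0, 0, -10.5, 85, 0, 0, 0, -10.5, 85, 0, 0, 0, -10.5, 85, 0, 0, 0, -10.5, 85, 0, 0, 0, -10.5, 85, 0, 0, 0, -10.5, 85, 0, 0, 0, -10.5, 85, 0, 0, 0, -10.5, 85, 0, 0, 0, -10.5, 85, 0, 0, 0, -10.5, 85, 0, 0, 0, -10.5]
}}

```text
t: 5.32
eef_pos: [0.4569, -0.3433, 0.2746]
tool_rot: [0.021, 0.989, 0.148, 0.019]
contact_force: [-0.6, -0.1, 0.0]
gripper_width: 0.995
```

```bash
python3 st.py .458 -.3135 .2
```

```text
t 5.325 p [ 0.4569 -0.3433  0.2746] phi 17.0 z [ 0.044 -0.035 -0.998] q [ 0.62  0.24 -0.1   1.79  0.04  1.05 -0.78] F [-0.6 -0.1  0. ] w 0.995 M [-0.02  0.04  0.02]
tool delta mm [  7.4 -31.6  73.5]
```

{"fn": "apply_moves", "kwargs": {
  "increments": [85, 0, 0, 0, 0, 85, 0, 0, 0, 0, 85, 0, 0, 0, 0]
}}

```text
t: 5.7
eef_pos: [0.4562, -0.3457, 0.2766]
tool_rot: [0.022, 0.989, 0.142, 0.02]
contact_force: [0.0, -0.1, 1.5]
gripper_width: 0.995
```

```bash
python3 st.py .458 -.3135 .2
```

```text
t 5.7 p [ 0.4562 -0.3457  0.2766] phi 16.4 z [ 0.047 -0.037 -0.998] q [ 0.62  0.24 -0.1   1.79  0.04  1.05 -0.78] F [ 0.  -0.1  1.5] w 0.995 M [0.06 0.05 0.02]
tool delta mm [  8.2 -34.1  75.3]
```

{"fn": "apply_moves", "kwargs": {
  "increments": [85, 0, 0, 0, -10.5, 85, 0, 0, 0, -10.5, 85, 0, 0, 0, -10.5, 85, 0, 0, 0, -8]
}}

```text
t: 6.2
eef_pos: [0.4563, -0.3456, 0.2768]
tool_rot: [0.028, 0.88, 0.475, 0.012]
contact_force: [-0.2, -0.1, -0.5]
gripper_width: 0.994
```

```bash
python3 st.py .458 -.3135 .15
```

```text
t 6.2 p [ 0.4563 -0.3456  0.2768] phi 56.7 z [ 0.046 -0.038 -0.998] q [ 0.7   0.25 -0.2   1.79  0.07  1.06 -0.1 ] F [-0.2 -0.1 -0.5] w 0.994 M [0.09 0.05 0.05]
tool delta mm [ 28.5 -23.8 125.5]
```

{"fn": "apply_moves", "kwargs": {
  "increments": [85, 15, -12, 40, 0, 85, 14, -12, 40, 0, 85, 0, 0, 30, 0, 85, 0, 0, 0, 0]
}}

```text
t: 6.7
eef_pos: [0.4584, -0.3124, 0.164]
tool_rot: [0.029, 0.881, 0.472, 0.012]
contact_force: [0.2, 0.0, -0.5]
gripper_width: 1.004
```

```bash
python3 st.py .459 -.3142 .07; python3 - <<'E'
from h import *
o=get_obs();im,d=read_camera("wrist");cv2.imwrite("pics/w2.png",im)
W=cloud("wrist",d,o)
P=W.reshape(-1,3);P=P[~np.isnan(P[:,0])]
Q=P[(np.hypot(P[:,0]-.457,P[:,1]+.314)<.045)]
H=Q[(Q[:,2]>.085)&(Q[:,2]<.105)];print(len(H),H.mean(0),np.median(H[:,2]),cv2.minAreaRect((H[:,:2]*1000).astype(np.float32)))
E
```

```text
t 6.7 p [ 0.4584 -0.3124  0.164 ] phi 56.4 z [ 0.049 -0.04  -0.998] q [ 0.65  0.34 -0.21  1.95  0.11  0.81 -0.21] F [ 0.2  0.  -0.5] w 1.004 M [0.02 0.02 0.04]
tool delta mm [-0.6 -4.4 93.9]
1132 [ 0.45846425 -0.31157159  0.09419591] 0.0944881072523465 ((457.55712890625, -312.8453369140625), (41.32211685180664, 13.879487991333008), 56.43428421020508)
```

View pics/w2.png

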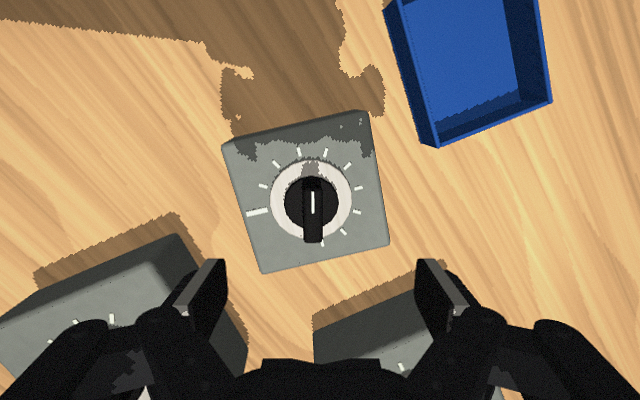

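{"fn": "apply_moves", "kwargs": {
  "increments": [85, 0, -2, 30, 0, 85, 0, -2, 30, 0, 85, 0, 0, 26, 0, 85, 0, 0, 5, 0]
}}

```text
t: 7.25
eef_pos: [0.4668, -0.3188, 0.0805]
tool_rot: [0.036, 0.882, 0.47, 0.017]
contact_force: [0.4, -0.1, 0.6]
gripper_width: 0.995
```

```bash
python3 st.py .459 -.3142 .07
```

```text
t 7.25 p [ 0.4668 -0.3188  0.0805] phi 56.1 z [ 0.063 -0.049 -0.997] q [ 0.63  0.46 -0.18  2.    0.17  0.62 -0.26] F [ 0.4 -0.1  0.6] w 0.995 M [0.05 0.03 0.01]
tool delta mm [-0.5 -9.9  9.7]
```

{"fn": "apply_moves", "kwargs": {
  "increments": [85, 0, -5, 4, 0, 85, 0, -4, 4, 0, 85, 0, -1, 2, 0]
}}

```text
t: 7.62
eef_pos: [0.4608, -0.3149, 0.0728]
tool_rot: [0.039, 0.882, 0.47, 0.018]
contact_force: [-0.2, -0.2, 0.1]
gripper_width: 0.99
```

```bash
python3 st.py .459 -.3142 .07
```

```text
t 7.625 p [ 0.4608 -0.3149  0.0728] phi 56.1 z [ 0.068 -0.052 -0.996] q [ 0.62  0.46 -0.18  2.02  0.17  0.59 -0.27] F [-0.2 -0.2  0.1] w 0.99 M [0.05 0.1  0.02]
tool delta mm [-0.4 -2.2  2.6]
```

{"fn": "apply_moves", "kwargs": {
  "increments": [85, 0, -2, 2, 0, 30, 0, 0, 0, 0, 5, 0, 0, 0, 0, 5, 0, 0, 0, 0, 5, 0, 0, 0, 0, 5, 0, 0, 0, 0],
  "squeeze": 30
}}

```text
t: 8.38
eef_pos: [0.4578, -0.3128, 0.0713]
tool_rot: [0.037, 0.882, 0.47, 0.017]
contact_force: [2.6, -1.4, 0.4]
gripper_width: 0.166
```

```bash
python3 st.py .459 -.3142 .07
```

```text
t 8.375 p [ 0.4578 -0.3128  0.0713] phi 56.0 z [ 0.065 -0.05  -0.997] q [ 0.62  0.46 -0.18  2.03  0.17  0.59 -0.27] F [ 2.6 -1.4  0.4] w 0.166 M [-0.04  0.1   0.06]
tool delta mm [-0.5  1.7  1.5]
```

{"fn": "apply_moves", "kwargs": {
  "increments": [5, 0, 0, 0, -8, 5, 0, 0, 0, -8, 5, 0, 0, 0, -8, 5, 0, 0, 0, -8, 5, 0, 0, 0, -8]
}}

```text
t: 9.0
eef_pos: [0.457, -0.3128, 0.0713]
tool_rot: [0.04, 0.661, 0.75, 0.002]
contact_force: [-0.1, -0.1, 1.8]
gripper_width: 0.164
```

```bash
python3 st.py .458 -.313 .071
```

```text
t 9.0 p [ 0.457  -0.3128  0.0713] phi 97.1 z [ 0.062 -0.05  -0.997] q [ 0.77  0.48 -0.36  2.02  0.32  0.62  0.32] F [-0.1 -0.1  1.8] w 0.164 M [ 0.33  0.4  -0.05]
tool delta mm [-0.3  1.   0.4]
```

Turning well; continuing to near the stop.

{"fn": "apply_moves", "kwargs": {
  "increments": [5, 0, 0, 0, -8, 5, 0, 0, 0, -8, 5, 0, 0, 0, -8, 5, 0, 0, 0, -8, 5, 0, 0, 0, -8, 5, 0, 0, 0, -8]
}}

```text
t: 9.75
eef_pos: [0.4565, -0.3131, 0.0712]
tool_rot: [0.036, 0.286, 0.957, -0.015]
contact_force: [-0.1, 0.1, 0.2]
gripper_width: 0.154
```

```bash
python3 st.py .458 -.313 .071
```

```text
t 9.75 p [ 0.4565 -0.3131  0.0712] phi 146.8 z [ 0.06  -0.049 -0.997] q [ 0.93  0.52 -0.57  2.    0.48  0.67  1.05] F [-0.1  0.1  0.2] w 0.154 M [ 0.47  0.22 -0.04]
tool delta mm [-1.1  0.9  0.3]
```

{"fn": "apply_moves", "kwargs": {
  "increments": [5, 0, 0, 0, -6, 5, 0, 0, 0, -4, 5, 0, 0, 0, -4]
}}

```text
t: 10.12
eef_pos: [0.4565, -0.3133, 0.0713]
tool_rot: [0.034, 0.165, 0.986, -0.019]
contact_force: [-0.9, 0.6, 2.9]
gripper_width: 0.153
```

```bash
python3 st.py .458 -.313 .071
```

```text
t 10.125 p [ 0.4565 -0.3133  0.0713] phi 161.1 z [ 0.061 -0.048 -0.997] q [ 0.98  0.53 -0.63  2.    0.53  0.68  1.26] F [-0.9  0.6  2.9] w 0.153 M [ 0.69  0.09 -0.98]
tool delta mm [-1.3  0.7  0.3]
```

{"fn": "apply_moves", "kwargs": {
  "increments": [5, 0, 0, 0, -2, 85, 0, 0, 0, 0, 85, 0, 0, 0, 0, 85, 0, 0, 0, 0, 85, 0, 0, -20, 0, 85, 0, 0, -40, 0, 85, 0, 0, -40, 0, 85, 0, 0, 0, 0]
}}

```text
t: 11.12
eef_pos: [0.4509, -0.3077, 0.1773]
tool_rot: [0.034, 0.147, 0.988, -0.019]
contact_force: [-0.0, 0.6, 0.7]
gripper_width: 0.991
```

```bash
python3 st.py .458 -.313 .071;  python3 - <<'E'
from h import *
o=get_obs();im,d=read_camera("wrist");cv2.imwrite("pics/w3.png",im)
W=cloud("wrist",d,o)
P=W.reshape(-1,3);P=P[~np.isnan(P[:,0])]
Q=P[(np.hypot(P[:,0]-.457,P[:,1]+.314)<.045)]
H=Q[(Q[:,2]>.085)&(Q[:,2]<.105)];print(len(H),cv2.minAreaRect((H[:,:2]*1000).astype(np.float32)))
Q=P[(np.hypot(P[:,0]-.457,P[:,1]+.314)<.1)&(abs(P[:,2]-.052)<.008)];print(cv2.minAreaRect((Q[:,:2]*1000).astype(np.float32)))
E
```

```text
t 11.125 p [ 0.4509 -0.3077  0.1773] phi 163.2 z [ 0.062 -0.048 -0.997] q [ 1.09  0.38 -0.75  1.94  0.37  0.87  1.43] F [-0.   0.6  0.7] w 0.991 M [ 0.02  0.1  -0.01]
tool delta mm [ -0.5   0.  106.7]
997 ((456.4693298339844, -313.46099853515625), (13.961809158325195, 42.064388275146484), 68.92955780029297)
((456.43487548828125, -313.4295349121094), (119.89871215820312, 119.27379608154297), 68.87110137939453)
```

View pics/w3.png

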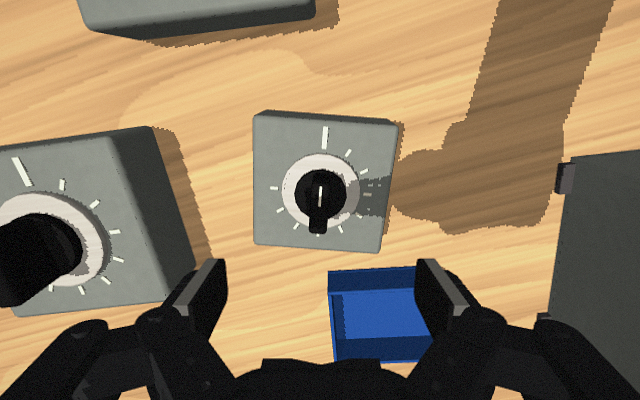

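{"fn": "apply_moves", "kwargs": {
  "increments": [85, 0, 20, -40, 0, 85, 0, 45, -40, 0, 85, 0, 45, -20, 0, 85, 0, 45, 0, 0, 85, 0, 45, 0, 0, 85, 0, 45, 0, 0, 85, 0, 45, 0, 0, 85, 0, 45, 0, 0, 85, 0, 0, 0, 10, 85, 0, 0, 0, 10, 85, 0, 0, 0, 10, 85, 0, 0, 0, 10]
}}

```text
t: 12.68
eef_pos: [0.5374, 0.0279, 0.2605]
tool_rot: [0.029, 0.485, 0.874, -0.009]
contact_force: [0.3, 1.1, 0.0]
gripper_width: 0.996
```

```bash
python3 st.py .5605 .042 .28
```

```text
t 12.675 p [0.5374 0.0279 0.2605] phi 121.9 z [ 0.042 -0.044 -0.998] q [ 0.46  0.29 -0.79  1.84  0.3   1.08  0.12] F [0.3 1.1 0. ] w 0.996 M [ 0.07  0.05 -0.  ]
tool delta mm [ -1.4  27.3 -19.1]
```

{"fn": "apply_moves", "kwargs": {
  "increments": [85, 0, 0, -10, 10.5, 85, 0, 0, -10, 10.5, 85, 0, 0, 0, 10.5, 85, 0, 0, 0, 10.5, 85, 0, 0, 0, 0]
}}

```text
t: 13.3
eef_pos: [0.533, 0.0285, 0.2767]
tool_rot: [0.028, 0.771, 0.636, -0.001]
contact_force: [0.3, 1.0, 0.8]
gripper_width: 0.998
```

```bash
python3 st.py .5605 .042 .25; python3 - <<'E'
from h import *
o=get_obs();im,d=read_camera("wrist");cv2.imwrite("pics/w4.png",im)
W=cloud("wrist",d,o)
P=W.reshape(-1,3);P=P[~np.isnan(P[:,0])]
Q=P[(np.hypot(P[:,0]-.56,P[:,1]-.042)<.1)]
H=Q[(Q[:,2]>.158)&(Q[:,2]<.19)];print(len(H),H.mean(0),np.percentile(H[:,2],[50,90,97]),cv2.minAreaRect((H[:,:2]*1000).astype(np.float32)))
Q=P[(abs(P[:,2]-.127)<.006)];print(np.median(Q[:,2]),cv2.minAreaRect((Q[:,:2]*1000).astype(np.float32)))
for r in outline_of("wrist","guard_handle"): print(r["p"],r["extent"])
E
```

```text
t 13.3 p [0.533  0.0285 0.2767] phi 79.0 z [ 0.033 -0.045 -0.998] q [ 0.37  0.25 -0.67  1.82  0.23  1.11 -0.58] F [0.3 1.  0.8] w 0.998 M [0.05 0.02 0.01]
tool delta mm [19.5 23.3 26.9]
2219 [0.5604884  0.04951071 0.1720869 ] [0.17240372 0.17372343 0.17422174] ((560.03125, 43.880821228027344), (120.10179901123047, 11.973822593688965), 80.50385284423828)
0.12788516316759252 ((648.3448486328125, 25.9447021484375), (256.26556396484375, 240.23013305664062), 80.05805206298828)
0.61 [438.2, 140.5, 277.0, 281.0]
```

View pics/w4.png

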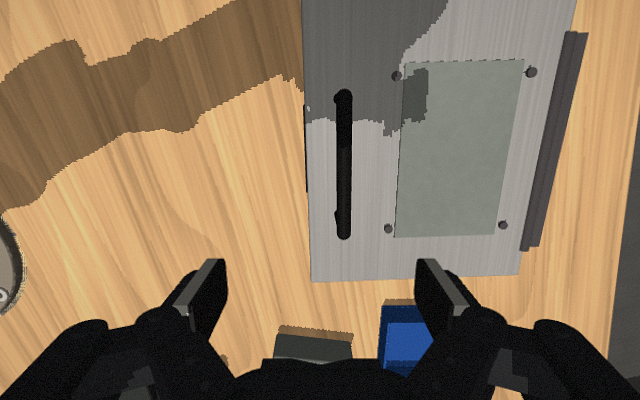

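{"fn": "apply_moves", "kwargs": {
  "increments": [85, 9, 11, 15, 0, 85, 7, 11, 15, 0, 85, 2, 2, 15, 0, 85, 0, 0, 15, 0, 85, 0, 0, 0, 0]
}}

```text
t: 14.02
eef_pos: [0.5621, 0.0385, 0.2128]
tool_rot: [0.027, 0.768, 0.64, -0.003]
contact_force: [-0.1, -0.1, 0.7]
gripper_width: 0.993
```

```bash
python3 st.py .561 .042 .150
```

```text
t 14.025 p [0.5621 0.0385 0.2128] phi 79.5 z [ 0.03  -0.045 -0.999] q [ 0.31  0.37 -0.65  1.83  0.32  1.02 -0.65] F [-0.1 -0.1  0.7] w 0.993 M [0.09 0.03 0.04]
tool delta mm [ 5.7 -4.1 62.6]
```

{"fn": "apply_moves", "kwargs": {
  "increments": [85, 3, -2, 15, 0, 85, 3, -2, 15, 0, 85, 0, 0, 15, 0, 85, 0, 0, 12, 0, 85, 0, 0, 4, 0]
}}

```text
t: 14.65
eef_pos: [0.5609, 0.0425, 0.1479]
tool_rot: [0.027, 0.768, 0.64, -0.002]
contact_force: [0.2, -0.6, 0.2]
gripper_width: 1.002
```

```bash
python3 st.py .561 .042 .150
```

```text
t 14.65 p [0.5609 0.0425 0.1479] phi 79.5 z [ 0.031 -0.045 -0.999] q [ 0.27  0.45 -0.62  1.89  0.39  0.9  -0.73] F [ 0.2 -0.6  0.2] w 1.002 M [0.07 0.01 0.  ]
tool delta mm [-0.5  0.3 -2. ]
```

{"fn": "apply_moves", "kwargs": {
  "increments": [40, 0, 0, -1, 0, 5, 0, 0, 0, 0, 5, 0, 0, 0, 0, 5, 0, 0, 0, 0, 5, 0, 0, 0, 0, 5, 0, 0, 0, 0],
  "squeeze": 40
}}

```text
t: 15.4
eef_pos: [0.5598, 0.043, 0.1499]
tool_rot: [0.027, 0.768, 0.64, -0.003]
contact_force: [0.5, 0.2, -1.8]
gripper_width: 0.119
```

```bash
python3 st.py .561 .042 .150; python3 - <<'E'
import numpy as np
r=np.hypot(.19,.046);a0=np.arctan2(.046,.19)
for th in range(0,51,5):
    t=np.radians(th);print(th,np.round(1000*np.array([.19-r*np.cos(a0+t), r*np.sin(a0+t)-.046]),1))
E
```

```text
t 15.4 p [0.5598 0.043  0.1499] phi 79.6 z [ 0.029 -0.045 -0.999] q [ 0.27  0.44 -0.62  1.89  0.39  0.9  -0.73] F [ 0.5  0.2 -1.8] w 0.119 M [0.12 0.01 0.09]
tool delta mm [-0.7  1.4 -0.1]
0 [0. 0.]
5 [ 4.7 16.4]
10 [10.9 32.3]
15 [18.4 47.6]
20 [27.2 62.2]
25 [37.2 76. ]
30 [48.5 88.8]
35 [ 60.7 100.7]
40 [ 74.  111.4]
45 [ 88.2 120.9]
50 [103.1 129.1]
```

{"fn": "apply_moves", "kwargs": {
  "increments": [5, -0.6, 5.2, -16.4, 0, 5, -0.6, 6.8, -15.9, 0, 5, -0.6, 8, -15.3, 0, 5, -0.6, 9.3, -14.6, 0]
}}

```text
t: 15.9
eef_pos: [0.5873, 0.0382, 0.2154]
tool_rot: [0.026, 0.768, 0.64, -0.004]
contact_force: [6.5, 1.4, -10.7]
gripper_width: 0.126
```

```bash
cat > g.py <<'E'
from h import *
o=get_obs();r=rot(o["tool_rot"]);p=np.array(o["eef_pos"])
a=np.radians(-9.6);ex=np.array([np.cos(a),np.sin(a),0]);ez=np.array([0,0,1.]);ey=np.cross(ez,ex)
g0=np.array([.5598,.043,.1499])-.0171*np.array([.029,-.045,-.999])
g=p-.0171*r[:,2]; d=g-g0
dx,dy,dz=d@ex,d@ey,d[2]
th=np.degrees(np.arctan2(.046+dz,.19-dx)-np.arctan2(.046,.19));rr=np.hypot(.046+dz,.19-dx)
print("t",o["t"],"dx,dy,dz",(1000*np.array([dx,dy,dz])).round(1),"theta",th.round(2),"r",rr.round(4),"F",o["contact_force"].round(1),"M",o["torque"].round(2),"w",round(o["gripper_width"],3),"z",r[:,2].round(3),"qd",abs(o["joint_vel"]).max().round(4))
for T in (25,30,35,40,45,46):
    R0=np.hypot(.19,.046);t=np.radians(T)+np.arctan2(.046,.19)
    tg=g0+ex*(.19-R0*np.cos(t))+ez*(R0*np.sin(t)-.046)
    print(T,(r.T@(tg-g)*1000).round(1))
E
python3 g.py
```

```text
t 15.9 dx,dy,dz [27.9 -0.2 65.5] theta 20.91 r 0.1967 F [  6.5   1.4 -10.7] M [ 0.51 -0.89  0.14] w 0.126 z [ 0.027 -0.044 -0.999] qd 0.3018
25 [ -0.1   9.7 -10.2]
30 [ -0.4  21.3 -22.6]
35 [ -0.7  34.  -34. ]
40 [ -1.   47.6 -44.3]
45 [ -1.1  62.1 -53.3]
46 [ -1.1  65.1 -54.9]
```

{"fn": "apply_moves", "kwargs": {
  "increments": [5, 0, 10, -10.5, 0, 5, 0, 11.5, -12, 0, 5, 0, 13, -11, 0, 5, 0, 13.5, -10, 0]
}}

```text
t: 16.4
eef_pos: [0.6302, 0.0307, 0.2633]
tool_rot: [0.022, 0.768, 0.64, -0.009]
contact_force: [-3.4, 1.2, -3.8]
gripper_width: 0.121
```

```bash
python3 g.py
```

```text
t 16.4 dx,dy,dz [ 71.7  -0.3 113.4] theta 39.8 r 0.1985 F [-3.4  1.2 -3.8] M [0.35 0.74 0.02] w 0.121 z [ 0.014 -0.047 -0.999] qd 0.3609
25 [  1.5 -35.3  36.6]
30 [  1.1 -23.8  24. ]
35 [  0.7 -11.2  12.5]
40 [0.4 2.3 2.1]
45 [ 0.2 16.7 -7.1]
46 [ 0.2 19.6 -8.8]
```

{"fn": "apply_moves", "kwargs": {
  "increments": [5, 0, 7, -3, 0, 5, 0, 6, -2.5, 0, 5, 0, 3, -1, 0, 5, 0, 0, 0, 0, 5, 0, 0, 0, 0]
}}

```text
t: 17.02
eef_pos: [0.6438, 0.0283, 0.2735]
tool_rot: [0.02, 0.768, 0.64, -0.013]
contact_force: [-1.8, 1.7, -3.5]
gripper_width: 0.117
```

```bash
python3 g.py
```

```text
t 17.025 dx,dy,dz [ 85.7  -0.4 123.6] theta 44.79 r 0.1991 F [-1.8  1.7 -3.5] M [0.34 0.62 0.06] w 0.117 z [ 0.007 -0.048 -0.999] qd 0.0021
25 [  1.9 -49.1  46.8]
30 [  1.5 -37.7  34.1]
35 [  1.1 -25.3  22.5]
40 [  0.8 -11.8  12. ]
45 [0.5 2.5 2.7]
46 [0.5 5.4 1. ]
```

```bash
python3 - <<'E'
from h import *
a=np.radians(-9.6);ex=np.array([np.cos(a),np.sin(a),0]);ey=np.array([-ex[1],ex[0],0])
hinge=np.array([.560,.0432,0])+.19*ex; hinge[2]=.12
for n in ["scene","top"]:
    im,d=read_camera(n);cv2.imwrite(f"pics/{n}9.png",cv2.resize(im[80:340,140:520],(0,0),fx=2,fy=2,interpolation=2));W=cloud(n,d)
    P=W.reshape(-1,3);P=P[~np.isnan(P[:,0])]-hinge
    X=-P@ex;Y=P@ey;Z=P[:,2]
    m=(abs(Y)<.125)&(X>.0)&(X<.2)&(Z>.02)&(Z<.25)
    an=np.degrees(np.arctan2(Z[m]-.003,X[m]))
    h,e=np.histogram(an,bins=np.arange(20,80,2));print(n,dict(zip(e[:-1].astype(int).tolist(),h.tolist())))
    # plane fit near mode, side strips
    k=m.copy();k[m]=abs(an-45)<8
    A=np.c_[X[k],np.ones(k.sum())];z=Z[k]
    for _ in range(5):
        s=np.linalg.lstsq(A,z,rcond=None)[0];g=abs(A@s-z)<.008;A,z=A[g],z[g]
    print("plane angle",np.degrees(np.arctan(s[0])),s[1],len(z))
    for t in ["tin","wrench","tray"]:
        for x in outline_of(n,t)[:1]: print(n,t,round(x["p"],2),np.round(x["extent"]),np.nanmedian(W[x["pixels"]],0).round(3))
o=get_obs();print(o["t"],o["contact_force"].round(1))
E
```

```text
scene {20: 0, 22: 0, 24: 0, 26: 0, 28: 0, 30: 0, 32: 0, 34: 0, 36: 0, 38: 5, 40: 17, 42: 221, 44: 1853, 46: 1615, 48: 731, 50: 386, 52: 234, 54: 136, 56: 124, 58: 171, 60: 65, 62: 59, 64: 27, 66: 34, 68: 37, 70: 27, 72: 17, 74: 18, 76: 27}
plane angle 43.8686637774629 0.010006900813551406 4708
scene tin 0.98 [432. 173.  21.  31.] [0.429 0.31  0.089]
scene wrench 0.69 [455. 224.  34.  31.] [0.629 0.289 0.006]
scene tray 0.67 [286. 268.  41.  38.] [ 0.621 -0.293  0.009]
top {20: 0, 22: 0, 24: 0, 26: 0, 28: 0, 30: 0, 32: 0, 34: 0, 36: 0, 38: 0, 40: 0, 42: 1, 44: 224, 46: 507, 48: 155, 50: 90, 52: 59, 54: 33, 56: 34, 58: 23, 60: 12, 62: 6, 64: 4, 66: 7, 68: 1, 70: 0, 72: 0, 74: 1, 76: 0}
plane angle 43.65776113620381 0.013884694007699077 1009
top tin 0.74 [190. 216.  30.  28.] [0.4   0.303 0.098]
top wrench 0.65 [215. 154.  12.  36.] [0.642 0.29  0.009]
top tray 0.78 [391. 176.  46.  41.] [ 0.634 -0.294  0.008]
17.425 [-2.1  1.2 -3.9]
```

```bash
python3 g.py | head -1
```

```text
t 17.425 dx,dy,dz [ 85.7  -0.4 123.6] theta 44.79 r 0.1991 F [-2.1  1.2 -3.9] M [0.42 0.57 0.1 ] w 0.119 z [ 0.007 -0.048 -0.999] qd 0.0015
```

View pics/scene9.png

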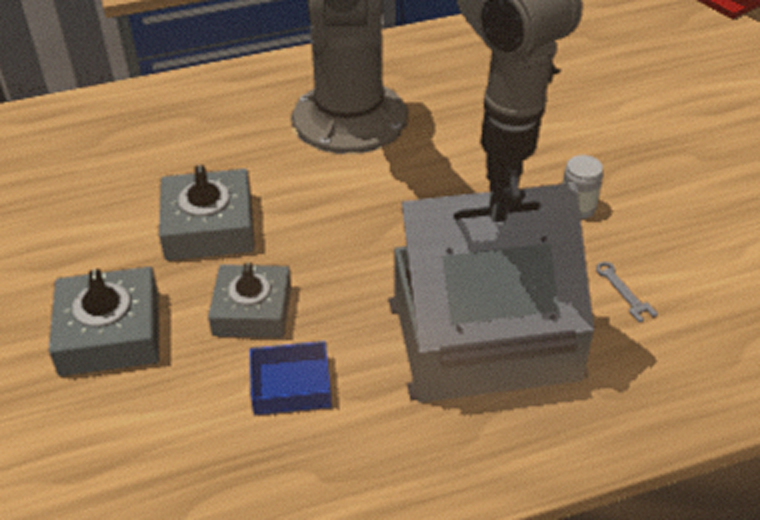

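View pics/top9.png

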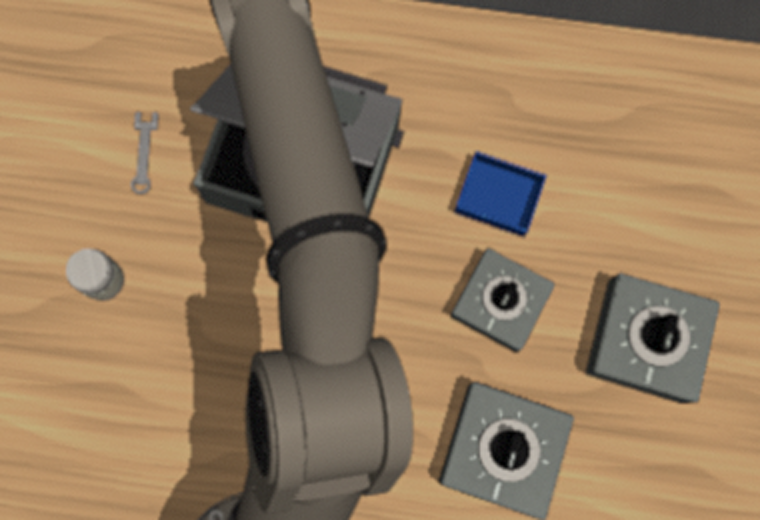

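```bash
python3 -c "
from station import *
print(hand_in())"
```

```text
the job is handed in; nothing more can be done
None
```

The dial is turned to its off stop with the guard still shut. The gripper then lifted the guard by its bar handle and is holding it at about 45°. I handed the job in at about 17.4 s of the 67 s allowed; no verdict is reported.

**Which control:** Of the three look-alike control units, I used the one measuring 120 x 120 x 50 mm, with a bar 42 x 14 mm topping out at 94 mm. The other two measured about 160 mm across and 68 mm high.

**Dial:** I turned it about 100° anticlockwise until it resisted with about 1 N m. Afterwards the bar was within 0.1° of the box's axis, with its white line pointing at the long mark.

**Guard:** The arm's position puts it at 44.8°. Plane fits from the two fixed cameras gave 43.9° and 43.7°. All three are within the 39° to 51° allowed. It was steady, with joint speeds around 0.002 rad/s, and the wrist sensed about 4 N of load.

**Tin, wrench and tray:** All were within about 10 mm of their first readings, which is detection noise. The exception is one partly hidden reading of the tin: the scene camera put its outline 14 mm higher, while the top camera showed it unmoved. The top camera missed the wrench at the start, so only the scene camera confirms that one.

**What did not go to plan:**
- I first rolled the wrist the wrong way, and the last joint reached its limit reading of -2.96 rad. I backed it off straight away, but did not check whether it had gone fractionally past.
- The tool then tilted by up to about 5°, and was about 3° off vertical at the end.
- The handle's measured radius from the hinge came out about 4 mm larger than the nominal 195 mm.

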